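Lock the insert carriage with its cam

ROBOT

A 6-joint arm with a two-finger parallel gripper is mounted at the origin on the work surface. World frame = base frame: x ahead of the robot, y to its left, z up, the work surface at z = 0. Lengths are in mm, angles in rad, forces in N, time in s.
With the tool pointing down it reaches from about 350 to 775 mm from the base axis. Payload 7.3 kg.
Tool frame: the origin (TCP) lies on the mounting face of the last link; the fingertips stand 178 mm ahead of it and the grasp point (between the pads) lies 159 mm ahead of it; z points along the fingers, y is the line along which they close (so a half turn about z gives the same grasp; the last joint's range is limited). The gripper opens to 92 mm and grips with 3 to 60 N. Pads are 19 mm wide; open, the fingers measure 130 mm over their backs; the gripper's body (75 mm by 190 mm) begins 47 mm behind the grasp point.
Start: joints at [1.008, 0.342, 1.524, -0, 1.275, -0.146], TCP at [212.518, 480.066, 404.741] pointing down, gripper open.
Joint ranges: [-2.53, 2.53], [-0.77, 2.02], [0.04, 2.7], [-1, 4.14], [0.28, 2.66], [-3.11, 3.11]. Speed limits (rad/s): [2.57, 2.57, 3.14, 3.14, 3.14, 3.14].

INTERFACE

Orientations are given as [roll, pitch, yaw] about the fixed x, y, z axes, in that order (R = Rz(yaw) Ry(pitch) Rx(roll)).
In Python, from plant import bot, eyes, status gives the robot as it stands (bot), with the cameras (eyes) and the readings (status).
- The arm moves only by the shell command python3 shift.py, which reads ROWS from standard input. ROWS is a JSON object whose key "ticks" holds a list of rows, 1 to 5 of them, each of 5 numbers: the finger opening in mm, then dx, dy, dz in parts of the range, where 1.0 means 100 cm, then a turn about the tool's z in fractions of the full range, 1 being 180 degrees; each row is the pose to reach, as a shift and turn from the pose commanded when the command began, along the tool's axes at that moment; what a row does not reach only later rows make up. A row lasts 1/8 s, in which the tool goes at most 62.5 mm and 0.188 rad, less where a joint would pass 70% of its speed; a pose out of reach is approached as far as the arm can. The fingers move at their own pace and stop on an object; the grip force is fixed at half the most. Time passes only in rows, so rows that do not move let the fingers close. It prints the time, the measured TCP pose, the force, the opening and the grip force at its end. A shift or turn number past 1, either way, is cut back to 1. Input that does not fit is refused with a message, and nothing moves.
- status.get_obs(): the state, without advancing time (a new reading comes with each control period).
- eyes.capture(name): name is "scene" or "top" or "wrist"; returns a dict with "color" (384x512x3 uint8, red, green, blue), "K" (3x3 intrinsics, pixels), "R" (3x3) and "t" (3): a world point X has camera coordinates R X + t. Camera axes: x right, y down, z forward; pixel columns grow to the right and rows downward; lengths in mm; the calibration is good to about 2 mm. A picture is of the moment at which its call begins. There is no depth.
- bot.close_job(): hands the job in; it is judged then, once.
The state is a dict: "time": time; "joint_positions": joint angles; "dq": joint speeds; "tau": joint torques, N m; "tool_pos": TCP position; "tcp_rot": TCP orientation; "contact_force": force on the tool from outside, world axes, zero at the start; "moment": the same for the moment, N m; "grip_width": finger opening in mm; "finger_force": force on a finger pad.
Only numpy, scipy, OpenCV 4.12 (cv2) and the standard library are available. Lean on these libraries where they do the work, as an engineer would, in place of code of your own. Each camera call takes 0.05 s, during which the arm holds its last target. There are 200 camera calls.

TASK

Push the aluminium work carriage along its channel until its headed bolt is inside the open mouth of the cam lock and the carriage meets the rubber stop. Then turn the cam lock's lever clockwise (seen from above), about half a turn, so that its hook draws the bolt in tight: stop as soon as it is firmly tight, do not force it further. Let go, and leave the other things on the bench where they are.

Things in the scene. Friction and masses are not known exactly. Their poses are not given: they have to be found in the camera images.
- dock: Fixed steel dock lying roughly along the bench's left-right direction. Origin: on its centre line at bench level; x runs along the channel from the carriage to the cam lock; z up. Bed plate x -145 to +115, 96 wide, 10 thick; a rail either side of the channel, 52 mm apart inside, x -138 to -3, tops 22 mm above the bench. The bed behind the carriage is clear.
- cam_axis (a point): Fixed point on the dock, on the cam lock's upright axis, dock x +60, 70 mm above the bench. Under the lever is a web up to 39 mm in radius, top 48 mm up; under it the hook, a spiral rib 28 to 40 mm up. Its mouth is open 50 degrees either side of the lever; past that its inner face is 35.5 mm from the axis, closing in 3.5 mm per rad, so turning clockwise draws in a bolt head in the mouth.
- cam_lock (a joint): Lever angle (rad), growing clockwise seen from above. At 0 lever and mouth point at the carriage (open); starts within 0.25 of 0; travel -0.4 to 4.2. Turns at 0.05 N m (under 1 N at lever_push) up to about 2.1; then the push rises. Firmly tight: about 9 N while pushing squarely at lever_push (0.6 N m); 5 N is loose, 12 N is too tight. Comes at 2.4 to 3.9. Stays where left.
- carriage: Loose aluminium block, 60 long (x), 50 wide, 36 high, about 0.35 kg, standing in the channel on the bed (top 46 mm above the bench). Origin: centre of its underside; x towards the cam lock. A 7 mm bolt shank sticks out of its front, ending in an upright round head 10 mm across. Slides at 2 to 3 N; starts 30 to 70 mm short of the stop.
- bolt_head (a point): Centre of the bolt's upright round head, 56 mm ahead of the carriage's origin, 17 mm above its underside. With the carriage against the stop it stands about 24 mm short of the cam axis; then it is in the mouth.
- back_face (a point): Centre of the carriage's rear face (50 wide, 36 high), where it can be pushed; the bed behind it is clear.
- thumb_screw_a: Bystander: brass knurled thumb screw, 24 across, 29 high, standing on its head beside the dock. Origin under its centre.
- thumb_screw_b: Bystander: a second thumb screw like it, beyond the cam end of the dock. Origin under its centre.
- tap_handle: Bystander: steel tap handle, 176 long, 26 wide, 24 high, lying beside the dock. Origin under its middle, length along x.
- bowl: Bystander: grey ceramic bowl, 130 across, 55 high. Origin under its centre.
- screw_tin: Bystander: round tin of thumb screws, 90 across, 40 high. Origin under its centre.
- stop_nominal (a point): Fixed point on the dock, x +10, 22 mm above the bench: nominal face of the rubber-faced stop, two pads either side of the bolt (11 to 34 mm above the bench) that the carriage's front meets. The real face was set by hand and can be 2 mm nearer or farther along x; it is not measured.
- lever_push (a point): Point on the middle line of the lever, 70 mm out from the cam axis, 70 mm above the bench; turns with the cam lock: a good place to push the lever. The lever is a dark flat bar, 12 thick, 48 to 80 mm above the bench, reaching 86 mm out from the axis over the middle of the hook's mouth, and 19 mm the other way.

How it is judged (in metres and radians):
On the way, in this order (a step that is already met when the one before it is completed fails the run):
1. the carriage is pushed in, its bolt head inside the mouth of the still open cam lock (x of bolt_head in the frame of dock above 0.0315 m and value of joint cam_lock below 0.6 rad), for 0.1 s.
2. the hook has swung behind the bolt head and draws it in tight (value of joint cam_lock above 2 rad and contact force between carriage and cam_lock above 14 N), for 0.2 s.
At the end, for the whole second after the job is handed in: Cam lock turned past 2.0 rad with its hook pulling the bolt by 14 to 38 N, bolt head in the mouth (at least 31.5 mm along dock x), carriage straight and level within 0.06 rad, at rest and let go (all of step 2 and contact force between carriage and cam_lock below 38 N and x of bolt_head in the frame of dock above 0.0315 m and angle between the x axis of carriage and the x axis of dock, either way round below 0.06 rad and angle between carriage's own z axis and vertical below 0.06 rad and linear speed of carriage below 0.01 m/s); the robot touches nothing.
It fails at once if the bolt is overstrained: more than 48 N between hook and bolt (contact force between carriage and cam_lock above 48 N).
It fails at once if a bystander is moved by more than 30 mm (distance of any of thumb_screw_a, thumb_screw_b, tap_handle, bowl, screw_tin from where it was at the start of the episode above 0.03 m).
It also fails if it takes over 67 s, if anything falls off the work surface, if the arm or the gripper's body presses on something with over 40 N, if the wrist force passes 120 N, or if a joint passes its speed limit or range.

## Working session

There is one attempt and no reset: what is moved stays moved. The work goes in short steps, Python scripts to look and compute and a shell command to move; the robot and the scene stay as the last step left them, time stands still between calls to the robot, and variables do not carry over. Pictures are saved under pics/ and viewed, at most 10 in all, crops included, and the job is handed in when it is done.

```bash
ls; mkdir -p pics
python3 - <<'E'
from plant import bot, eyes, status
import cv2
for n in("scene","top"):
    c=eyes.capture(n); cv2.imwrite(f"pics/{n}0.png",c["color"][:,:,::-1]); print(n,c["K"].tolist(),c["R"].round(4).tolist(),c["t"].round(1).tolist())
o=status.get_obs(); print(o)
E
```

```text
pics
plant.py
shift.py
scene [[432.35760657627713, 0.0, 251.57438160900605], [0.0, 432.35760657627713, 196.77620287856047], [0.0, 0.0, 1.0]] [[0.7867, 0.6173, -0.0006], [0.472, -0.6021, -0.644], [-0.3979, 0.5064, -0.765]] [-460.2, -198.6, 1449.3]
top [[454.28039058576985, 0.0, 245.34585234447457], [0.0, 454.28039058576985, 191.29930919867314], [0.0, 0.0, 1.0]] [[-0.0104, -0.9999, 0.0024], [-0.979, 0.0097, -0.2035], [0.2035, -0.0045, -0.9791]] [13.5, 539.8, 1438.4]
{'time': 0.1, 'joint_positions': array([ 1.00801578e+00,  3.42666213e-01,  1.52487829e+00, -1.59222705e-05,
        1.27541613e+00, -1.46042260e-01]), 'dq': array([-0.00020874, -0.00040789, -0.00227946, -0.00019027,  0.00075447,
        0.00079512]), 'tau': array([ 1.49301395e-03, -4.32006884e+01, -2.44693208e+01,  7.20381830e-02,
        5.26355300e-02, -1.54332389e-05]), 'tool_pos': array([212.45338453, 479.97452432, 404.12254501]), 'tcp_rot': array([-3.14023703e+00, -1.84008407e-04,  2.72485889e+00]), 'contact_force': array([-0.59057005,  0.00799365, -0.45055321]), 'moment': array([-0.01396993, -0.00334652, -0.01216236]), 'finger_force': 0.0, 'grip_width': 91.86036824645558}
```

View pics/scene0.png

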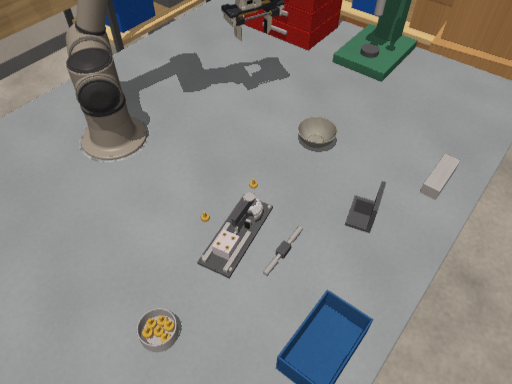

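View pics/top0.png

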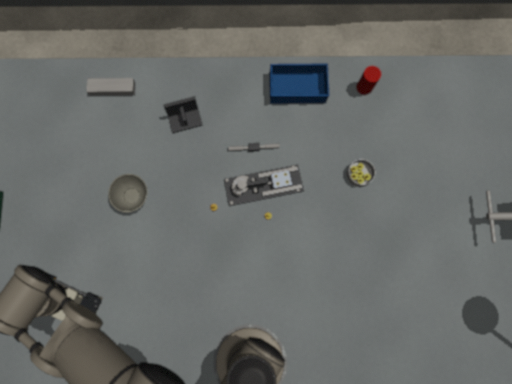

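The scene view shows the dock at about (236,233), and the top view shows it at (263,185). In the top view the cam end is on the left and the carriage on the right. The screws are at (214,208) and (268,216), and the tap handle is at (253,148). Next I'll enlarge both.

Run:
```python
import cv2,numpy as np
a=cv2.imread("pics/top0.png")[135:235,195:315]; b=cv2.imread("pics/scene0.png")[170:285,190:310]
a=cv2.resize(a,None,fx=6,fy=6,interpolation=cv2.INTER_CUBIC);cv2.imwrite("pics/c1.png",a)
b=cv2.resize(b,None,fx=5,fy=5,interpolation=cv2.INTER_CUBIC);cv2.imwrite("pics/c2.png",b)
```

```text
(no output)
```

View pics/c1.png

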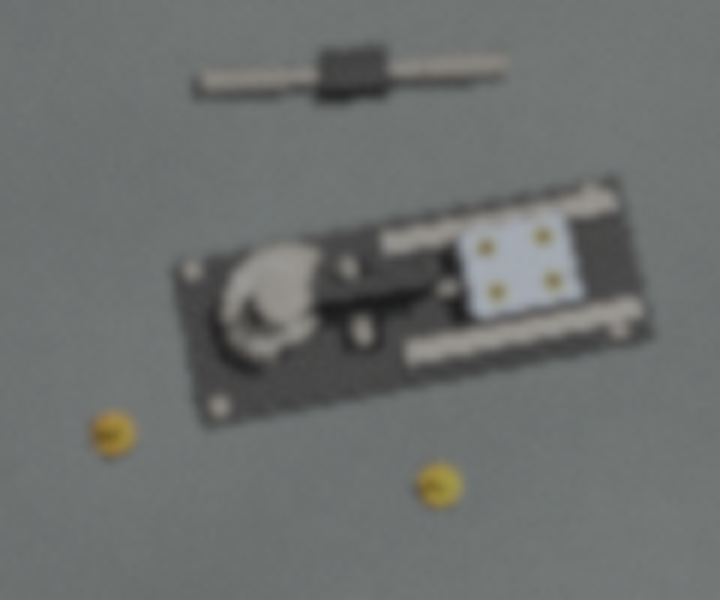

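View pics/c2.png

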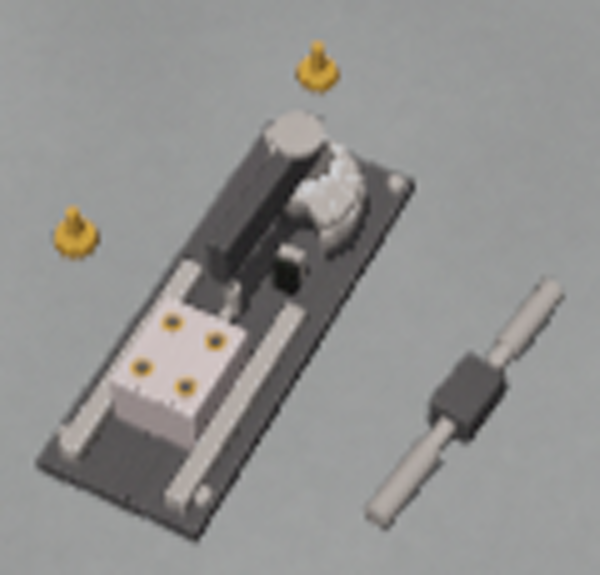

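The top crop shows the bed corners at (175,262), (617,178), (655,335) and (207,428), and the carriage top with corners (457,228) to (583,300). The scene crop shows bed corners at (40,465), (197,540) and (413,185). Now I'll fit the pose.

```bash
cat > h.py <<'E'
import numpy as np
from scipy.optimize import least_squares
K={"scene":[[432.3576,0,251.5744],[0,432.3576,196.7762],[0,0,1]],"top":[[454.2804,0,245.3459],[0,454.2804,191.2993],[0,0,1]]}
R={"scene":[[0.7867,0.6173,-0.0006],[0.472,-0.6021,-0.644],[-0.3979,0.5064,-0.765]],"top":[[-0.0104,-0.9999,0.0024],[-0.979,0.0097,-0.2035],[0.2035,-0.0045,-0.9791]]}
T={"scene":[-460.2,-198.6,1449.3],"top":[13.5,539.8,1438.4]}
def proj(K,R,t,X):
    p=(np.array(X)@np.array(R).T+t)@np.array(K).T
    return p[:,:2]/p[:,2:]
def dock2w(p,X):
    c,s=np.cos(p[2]),np.sin(p[2]); X=np.array(X,float)
    return np.c_[p[0]+c*X[:,0]-s*X[:,1],p[1]+s*X[:,0]+c*X[:,1],X[:,2]]
E
python3 - <<'E'
from h import *
un=lambda a,f,o:(np.array(a)+.5)/f-.5+np.array(o)
B=[("top",[[115,-48,10],[115,48,10],[-145,-48,10],[-145,48,10]],un([[175,262],[207,428],[617,178],[655,335]],6,(195,135))),
("scene",[[-145,48,10],[-145,-48,10],[115,-48,10]],un([[40,465],[197,540],[413,185]],5,(190,170)))]
C=[("top",[[30,-25],[-30,-25],[-30,25],[30,25]],un([[457,228],[568,210],[583,300],[470,318]],6,(195,135))),
("scene",[[30,-25],[-30,25],[30,25]],un([[245,325],[110,380],[163,300]],5,(190,170)))]
def f(p):
    r=[]
    for n,X,u in B:
        X=np.array(X,float);X[:,2]=p[4]; r.append(proj(K[n],R[n],T[n],dock2w(p,X))-u)
    for n,X,u in C:
        X=np.c_[np.array(X,float),np.full(len(X),p[5])];X[:,0]+=p[3]; r.append(proj(K[n],R[n],T[n],dock2w(p,X))-u)
    return np.vstack(r).ravel()
s=least_squares(f,[560,0,1.6,-60,10,46]);print(s.x.round(3)); print(s.fun.reshape(-1,2).round(1).tolist())
E
```

```text
[570.375 -38.816   1.765 -73.78    5.645  47.037]
[[-0.6, 0.4], [-0.4, -0.2], [-0.2, -0.5], [-0.2, 0.0], [-1.2, 0.3], [-0.4, 0.0], [-0.1, 0.1], [-0.1, 0.4], [-1.1, -0.2], [-0.3, -0.9], [0.9, -0.3], [0.4, 1.1], [-0.7, -0.0], [0.2, -0.9]]
```

The manual's scale: shifts go in shares of 100 cm and turns go in shares of 180 degrees. Converting my numbers, -264 mm / 1000 = -0.264, -165 mm / 1000 = -0.165, 0.48 rad / 3.1416 = 0.1528.

```bash
echo '{"ticks": [[0, -0.053, -0.033, 0, 0.0318], [0, -0.106, -0.066, 0, 0.0637], [0, -0.16, -0.099, 0, 0.0955], [0, -0.213, -0.132, 0, 0.1273], [0, -0.264, -0.165, 0, 0.1528]]}' | python3 shift.py
cat > st.py <<'E'
from plant import bot, eyes, status
import numpy as np,sys
o=status.get_obs();print(round(o["time"],2),o["tool_pos"].round(1),o["tcp_rot"].round(3),o["contact_force"].round(2),o["moment"].round(3),o["joint_positions"].round(2))
if len(sys.argv)>3:
    p=o["tool_pos"];y=o["tcp_rot"][2];tx,ty,tyaw=map(float,sys.argv[1:4]);d=np.array([tx,ty])-p[:2]
    print("shift",(d@[np.cos(y),np.sin(y)]).round(1),(d@[np.sin(y),-np.cos(y)]).round(1),"turn",round((y-tyaw+np.pi)%(2*np.pi)-np.pi,3))
E
python3 st.py 570 -39 1.765
```

```text
time: 0.72
tool_pos: [387.8, 220.5, 404.6]
tcp_rot: [-3.142, -0.0, 2.242]
contact_force: [0.7, 0.1, -0.3]
grip_width: 46.5
finger_force: 0.0
0.72 [387.8 220.5 404.6] [-3.142 -0.     2.242] [ 0.71  0.06 -0.26] [-0.035 -0.041  0.004] [ 0.34  0.2   1.73  0.    1.22 -0.33]
shift -316.5 -18.7 turn 0.477
```

Scaled: -307 mm / 1000 = -0.307, -246 mm / 1000 = -0.246, 0.477 rad / 3.1416 = 0.1518.

```bash
echo '{"ticks": [[0, -0.06, -0.004, 0, 0.0318], [0, -0.122, -0.008, 0, 0.0637], [0, -0.184, -0.011, 0, 0.0955], [0, -0.246, -0.015, 0, 0.1273], [0, -0.307, -0.018, 0, 0.1518]]}' | python3 shift.py
python3 - <<'E'
from plant import bot, eyes, status
import cv2,pickle
c=eyes.capture("wrist"); pickle.dump(c,open("w1.pkl","wb"))
cv2.imwrite("pics/w1.png",c["color"][:,:,::-1]); print(c["K"],c["R"].round(3),c["t"].round(1), (-c["R"].T@c["t"]).round(1))
E
python3 st.py 595.2 -165.4 1.765
```

```text
time: 1.35
tool_pos: [565.5, -30.7, 404.4]
tcp_rot: [-3.141, -0.0, 1.765]
contact_force: [1.1, 0.2, -0.5]
grip_width: 1.2
finger_force: 0.0
[[297.91189154   0.         255.46861379]
 [  0.         297.91189154 193.54611598]
 [  0.           0.           1.        ]] [[ 0.981  0.193  0.001]
 [ 0.183 -0.932  0.312]
 [ 0.061 -0.306 -0.95 ]] [-548.2 -172.2  346.2] [548.3  51.2 383.1]
1.4 [568.6 -36.3 403.8] [3.14  0.004 1.758] [ 1.52 -5.85  0.11] [-0.314  0.038  0.014] [-0.2   0.42  1.4  -0.    1.31 -0.38]
shift -131.8 2.1 turn -0.007
```

View pics/w1.png

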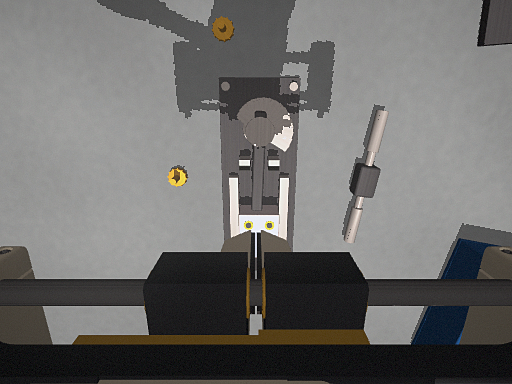

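The wrist view shows the cam-end bed corners at about (219,77) and (299,77), the hub at about (263,128) and the lever tip at about (257,208). The carriage is partly hidden by the gripper. I'll back off behind it and look again.

Scaled: -142 mm / 1000 = -0.142, -100 mm / 1000 = -0.1.

```bash
echo '{"ticks": [[0, -0.05, 0, 0, 0], [0, -0.1, 0, 0.04, 0], [0, -0.142, 0, 0.06, 0], [0, -0.142, 0, 0.06, 0], [0, -0.142, 0, 0.06, 0]]}' | python3 shift.py
python3 - <<'E'
from plant import bot, eyes, status
import cv2,pickle
c=eyes.capture("wrist"); pickle.dump(c,open("w2.pkl","wb"))
i=c["color"][:,:,::-1]; cv2.imwrite("pics/w2.png",cv2.resize(i[0:260,120:410],None,fx=2.7,fy=2.3,interpolation=cv2.INTER_CUBIC)); print((-c["R"].T@c["t"]).round(1))
E
python3 st.py 595.2 -165.4 1.765
```

```text
time: 2.02
tool_pos: [592.4, -167.6, 344.7]
tcp_rot: [-3.141, -0.001, 1.768]
contact_force: [0.1, 0.1, 1.1]
grip_width: 0.2
finger_force: 0.0
[575.  -85.7 323.4]
2.08 [ 592.5 -167.   345.3] [ 3.141 -0.     1.769] [ 0.2  -0.32 -0.2 ] [-0.127  0.021  0.016] [-0.4   0.56  1.35  0.    1.24 -0.6 ]
shift 1.1 3.0 turn 0.004
```

View pics/w2.png

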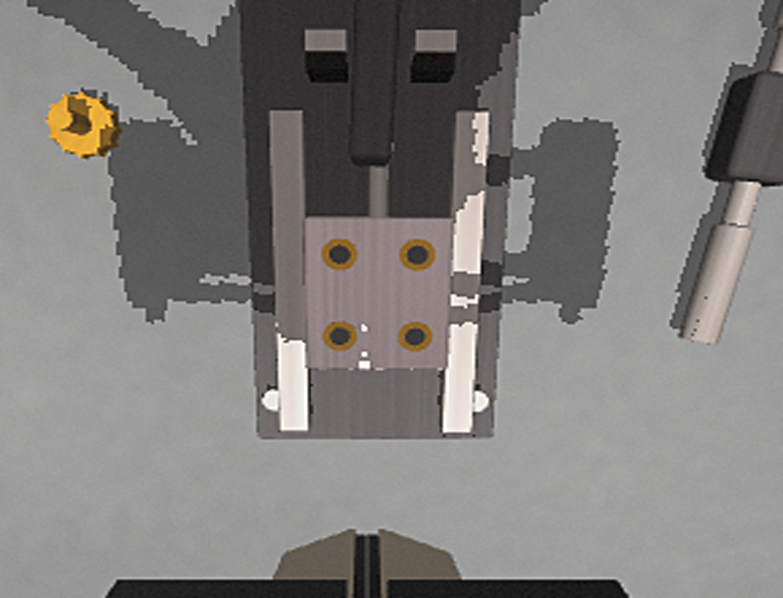

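The sharp wrist view shows the bed's rear corners at crop (258,438) and (494,437). The carriage top runs from (306,217) to (450,368), the rails' front ends are at (304,111) and (457,111), and the lever tip is at (372,155). I'll refit using these.

Run:
```python
from h import *
import pickle
w1=pickle.load(open("w1.pkl","rb"));w2=pickle.load(open("w2.pkl","rb"))
u2=lambda a:(np.array(a,float)+.5)/[2.7,2.3]-.5+[120,0]
def f(p,full=0):
    x0,y0,th,xc,q,zc=p
    A=[[-145,48,10],[-145,-48,10],[-3,26,22],[-3,-26,22],[xc+30,25,zc],[xc+30,-25,zc],[xc-30,25,zc],[xc-30,-25,zc],[60-86*np.cos(q),86*np.sin(q),78]]
    a=proj(w2["K"],w2["R"],w2["t"],dock2w(p,A))-u2([[258,438],[494,437],[304,111],[457,111],[306,217],[452,217],[307,368],[450,368],[372,156]])
    b=proj(w1["K"],w1["R"],w1["t"],dock2w(p,[[115,48,10],[115,-48,10]]))-[[219,77],[299,77]]
    return np.vstack([a,b*.7]).ravel()
s=least_squares(f,[570,-39,1.765,-74,0,46]);print(s.x.round(3));print(s.fun.reshape(-1,2).round(1).tolist())
```

```text
[ 5.70686e+02 -3.99950e+01  1.76500e+00 -7.41330e+01  3.50000e-02
  3.98490e+01]
[[0.3, 0.4], [-0.1, 1.1], [-0.3, -1.1], [-0.2, -0.9], [-0.4, -0.0], [0.9, 0.2], [0.5, -0.2], [-0.7, 0.0], [-0.0, 1.2], [-0.8, -0.3], [0.8, -0.3]]
```

Scaled: 144 mm / 1000 = 0.144, 110 mm / 1000 = 0.11.

```bash
echo '{"ticks": [[0, 0, 0.003, 0.055, 0], [0, 0, 0.003, 0.11, 0], [0, 0, 0.003, 0.144, 0], [0, 0, 0.003, 0.144, 0]]}' | python3 shift.py; python3 st.py 595.5 -166.1 1.765
```

```text
time: 2.58
tool_pos: [594.8, -165.8, 199.1]
tcp_rot: [-3.138, -0.003, 1.77]
contact_force: [0.2, -0.3, 0.4]
grip_width: 0.6
finger_force: 0.0
2.58 [ 594.8 -165.8  199.1] [-3.138e+00 -3.000e-03  1.770e+00] [ 0.19 -0.34  0.43] [-0.086  0.039 -0.043] [-0.4   0.72  1.48  0.    0.94 -0.59]
shift -0.5 0.6 turn 0.005
```

Scaled: 54 mm / 1000 = 0.054, 46 mm / 1000 = 0.046.

```bash
echo '{"ticks": [[0, 0.012, 0, 0, 0], [0, 0.024, 0, 0, 0], [0, 0.036, 0, 0, 0], [0, 0.046, 0, 0, 0], [0, 0.054, 0, 0, 0]]}' | python3 shift.py; python3 st.py; echo '{"ticks": [[0, 0.004, 0, 0, 0], [0, 0.007, 0, 0, 0], [0, 0.01, 0, 0, 0], [0, 0.012, 0, 0, 0], [0, 0.012, 0, 0, 0]]}' | python3 shift.py; python3 st.py
```

```text
time: 3.2
tool_pos: [585.1, -114.1, 201.5]
tcp_rot: [3.14, 0.001, 1.768]
contact_force: [1.8, -4.7, 3.5]
grip_width: 0.2
finger_force: 2.6
3.2 [ 585.1 -114.1  201.5] [3.140e+00 1.000e-03 1.768e+00] [ 1.76 -4.7   3.45] [-0.758 -0.358 -0.054] [-0.32  0.69  1.55 -0.    0.9  -0.52]
time: 3.82
tool_pos: [582.7, -102.8, 200.9]
tcp_rot: [3.141, 0.0, 1.768]
contact_force: [1.8, -3.9, 4.5]
grip_width: 0.6
finger_force: 2.2
3.83 [ 582.7 -102.8  200.9] [3.141 0.    1.768] [ 1.77 -3.88  4.45] [-0.7   -0.38  -0.038] [-0.3   0.68  1.56  0.    0.89 -0.5 ]
```

Scaled: 4 mm / 1000 = 0.004, 2 mm / 1000 = 0.002.

```bash
echo '{"ticks": [[0, 0.002, 0, 0, 0], [0, 0.004, 0, 0, 0], [0, 0.004, 0, 0, 0]]}' | python3 shift.py; python3 st.py; echo '{"ticks": [[0, 0.002, 0, 0, 0], [0, 0.003, 0, 0, 0], [0, 0.003, 0, 0, 0]]}' | python3 shift.py; python3 st.py
```

```text
time: 4.2
tool_pos: [581.9, -99.2, 200.9]
tcp_rot: [3.141, 0.001, 1.768]
contact_force: [2.4, -4.9, 2.7]
grip_width: 0.5
finger_force: 3.1
4.2 [581.9 -99.2 200.9] [3.141e+00 1.000e-03 1.768e+00] [ 2.36 -4.91  2.67] [-0.96  -0.368 -0.077] [-0.3   0.68  1.57 -0.    0.89 -0.49]
time: 4.58
tool_pos: [581.6, -98.3, 201.2]
tcp_rot: [3.14, 0.005, 1.768]
contact_force: [2.3, -16.7, 2.1]
grip_width: 0.9
finger_force: 8.1
4.58 [581.6 -98.3 201.2] [3.14  0.005 1.768] [  2.28 -16.67   2.13] [-2.633 -0.246 -0.096] [-0.3   0.68  1.57 -0.    0.89 -0.49]
```

Scaled: -90 mm / 1000 = -0.09, -40 mm / 1000 = -0.04, -0.51 rad / 3.1416 = -0.1623.

```bash
echo '{"ticks": [[0, -0.02, 0, 0, 0], [0, -0.024, 0, -0.04, 0], [0, -0.024, 0, -0.09, -0.0477], [0, -0.024, 0, -0.09, -0.105], [0, -0.024, 0, -0.09, -0.1623]]}' | python3 shift.py; python3 st.py 601.9 -43.5 3.30
```

```text
time: 5.2
tool_pos: [585.4, -119.2, 290.5]
tcp_rot: [-3.141, -0.003, 2.284]
contact_force: [0.4, -0.9, -0.5]
grip_width: 0.4
finger_force: 0.0
5.2 [ 585.4 -119.2  290.5] [-3.141e+00 -3.000e-03  2.284e+00] [ 0.41 -0.91 -0.54] [0.1   0.009 0.006] [-0.33  0.58  1.47  0.    1.09 -1.04]
shift 46.5 62.0 turn -1.016
```

Scaled: 62 mm / 1000 = 0.062, 46 mm / 1000 = 0.046, -0.9 rad / 3.1416 = -0.2865.

```bash
echo '{"ticks": [[0, 0.01, 0.014, 0, -0.0573], [0, 0.02, 0.028, 0, -0.1146], [0, 0.035, 0.045, 0, -0.1719], [0, 0.046, 0.062, 0, -0.2292], [0, 0.046, 0.062, 0, -0.2865]]}' | python3 shift.py; python3 st.py 601.9 -43.5 3.30
python3 - <<'E'
from plant import bot, eyes, status
import cv2
a=eyes.capture("top")["color"][135:235,195:315,::-1];cv2.imwrite("pics/t3.png",cv2.resize(a,None,fx=6,fy=6,interpolation=cv2.INTER_CUBIC))
E
```

```text
time: 5.82
tool_pos: [602.8, -42.5, 289.5]
tcp_rot: [3.139, -0.003, -3.098]
contact_force: [0.7, -1.1, 0.7]
grip_width: 0.5
finger_force: 0.0
5.83 [602.8 -42.5 289.5] [ 3.139e+00 -3.000e-03 -3.098e+00] [ 0.65 -1.13  0.67] [ 0.038  0.048 -0.053] [-0.2   0.59  1.45  0.    1.1  -1.81]
shift 1.0 -0.9 turn -0.114
```

View pics/t3.png

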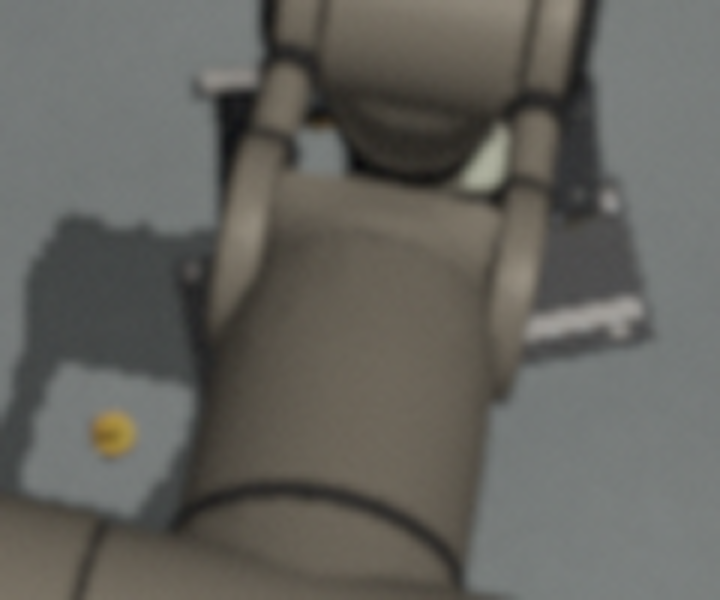

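The top view shows the arm hiding the dock. The screw at (113,435) hasn't moved. I'll lower beside the lever and plan the arc.

Scaled: 53 mm / 1000 = 0.053, 30 mm / 1000 = 0.03, -0.115 rad / 3.1416 = -0.0366.

```bash
echo '{"ticks": [[0, 0, 0, 0.03, -0.0366], [0, 0, 0, 0.053, -0.0366], [0, 0, 0, 0.053, -0.0366]]}' | python3 shift.py
cat > arc.py <<'E'
import numpy as np,sys
from plant import bot, eyes, status
D=np.array([570.6,-39.5]);th=1.765
def W(a):c,s=np.cos(th),np.sin(th);return D+[c*a[0]-s*a[1],s*a[0]+c*a[1]]
def pose(q):
    a=np.array([60,0])+70*np.array([-np.cos(q),np.sin(q)])-15.5*np.array([np.sin(q),np.cos(q)])
    return W(a),th+np.pi/2-q
o=status.get_obs();p=o["tool_pos"];A=W([60,0]);r=(p[:2]-A)/1000;F=o["contact_force"];M=o["moment"]
q0,*qs=map(float,sys.argv[1:])
y=o["tcp_rot"][2]; n=np.array([np.cos(y),np.sin(y)])
print(round(o["time"],2),p.round(1),"F",F.round(2),"M",M.round(3),"push along tool x",(-F[:2]@n).round(2),"torque cw",round(r[0]*F[1]-r[1]*F[0],3),"+Mz",M[2].round(3),"yaw-q",round((th+np.pi/2-y)%(2*np.pi),3),"r",np.hypot(*r).round(4),"j6",o["joint_positions"][5].round(2),"err",(p[:2]-pose(q0)[0]).round(1))
if q0<0: P,Y=p[:2],y
else: P,Y=pose(q0)
for q in qs:
    T,y2=pose(q);d=T-P;print(q,(d@[np.cos(Y),np.sin(Y)]).round(1),(d@[np.sin(Y),-np.cos(Y)]).round(1),round((Y-y2+np.pi)%(2*np.pi)-np.pi,3))
E
python3 arc.py -1 0 0.15 0.3 0.45 0.6
```

```text
time: 6.25
tool_pos: [602.1, -44.1, 235.3]
tcp_rot: [3.139, -0.006, -2.993]
contact_force: [0.2, -0.8, 0.6]
grip_width: 0.1
finger_force: 0.0
6.25 [602.1 -44.1 235.3] F [ 0.17 -0.84  0.59] M [ 0.093  0.07  -0.045] push along tool x 0.05 torque cw -0.025 +Mz -0.045 yaw-q 0.046 r 0.0767 j6 -1.92 err [-27.7 -52.2]
0.0 14.5 -0.0 -0.046
0.15 25.1 -2.1 0.104
0.3 35.8 -2.5 0.254
0.45 46.5 -1.3 0.404
0.6 56.9 1.5 0.554
```

Scaled: 46.5 mm / 1000 = 0.0465, 36 mm / 1000 = 0.036, 0.404 rad / 3.1416 = 0.1286.

```bash
echo '{"ticks": [[0, 0.008, 0, 0, -0.0127], [0, 0.0145, 0, 0, -0.0146], [0, 0.025, -0.002, 0, 0.0331], [0, 0.036, -0.0025, 0, 0.0809], [0, 0.0465, -0.0013, 0, 0.1286]]}' | python3 shift.py; python3 arc.py 0.45 0.6 0.75 0.9 1.05 1.2
```

```text
time: 6.88
tool_pos: [557.2, -52.7, 238.5]
tcp_rot: [3.141, 0.002, 2.882]
contact_force: [0.9, -0.7, -0.2]
grip_width: 0.3
finger_force: 0.5
6.88 [557.2 -52.7 238.5] F [ 0.94 -0.71 -0.24] M [ 0.053 -0.156 -0.075] push along tool x 1.09 torque cw 0.069 +Mz -0.075 yaw-q 0.454 r 0.0721 j6 -1.54 err [ 0.8 -0.4]
0.6 10.6 -1.5 0.15
0.75 21.4 -1.5 0.3
0.9 32.0 0.2 0.45
1.05 42.2 3.5 0.6
1.2 51.9 8.2 0.75
```

Scaled: 51.9 mm / 1000 = 0.0519, 42.2 mm / 1000 = 0.0422, 0.75 rad / 3.1416 = 0.2387.

```bash
echo '{"ticks": [[0, 0.0106, -0.0015, 0, 0.0477], [0, 0.0214, -0.0015, 0, 0.0955], [0, 0.032, 0.0002, 0, 0.1432], [0, 0.0422, 0.0035, 0, 0.191], [0, 0.0519, 0.0082, 0, 0.2387]]}' | python3 shift.py; python3 arc.py 1.2 1.35 1.5 1.65 1.8 1.92
```

```text
time: 7.5
tool_pos: [508.9, -31.6, 238.5]
tcp_rot: [3.141, 0.001, 2.132]
contact_force: [0.6, 0.0, -0.1]
grip_width: 0.5
finger_force: 0.3
7.5 [508.9 -31.6 238.5] F [ 0.56  0.03 -0.07] M [-0.1   -0.122 -0.028] push along tool x 0.27 torque cw 0.027 +Mz -0.028 yaw-q 1.204 r 0.0715 j6 -0.77 err [ 0.7 -0.4]
1.35 10.6 -1.5 0.15
1.5 21.4 -1.5 0.3
1.65 32.0 0.2 0.45
1.8 42.2 3.5 0.6
1.92 50.0 7.2 0.72
```

Scaled: 50 mm / 1000 = 0.05, 42.2 mm / 1000 = 0.0422, 0.72 rad / 3.1416 = 0.2292.

```bash
echo '{"ticks": [[0, 0.0106, -0.0015, 0, 0.0477], [0, 0.0214, -0.0015, 0, 0.0955], [0, 0.032, 0.0002, 0, 0.1432], [0, 0.0422, 0.0035, 0, 0.191], [0, 0.05, 0.0072, 0, 0.2292]]}' | python3 shift.py; python3 arc.py 1.92 2.0 2.1 2.15 2.2
```

```text
time: 8.12
tool_pos: [488.0, 14.7, 238.4]
tcp_rot: [3.141, -0.0, 1.413]
contact_force: [-0.2, -1.0, 0.3]
grip_width: 0.4
finger_force: 0.5
8.12 [488.   14.7 238.4] F [-0.18 -1.04  0.31] M [-0.249  0.123 -0.002] push along tool x 1.06 torque cw 0.073 +Mz -0.002 yaw-q 1.923 r 0.0711 j6 0.03 err [ 0.6 -0.2]
2.0 5.6 -1.0 0.08
2.1 12.8 -1.6 0.18
2.15 16.4 -1.7 0.23
2.2 19.9 -1.6 0.28
```

Run:
```python
from plant import bot, eyes, status
import cv2
a=eyes.capture("scene")["color"][150:285,170:320,::-1];cv2.imwrite("pics/s4.png",cv2.resize(a,None,fx=4,fy=4,interpolation=cv2.INTER_CUBIC))
```

```text
(no output)
```

View pics/s4.png

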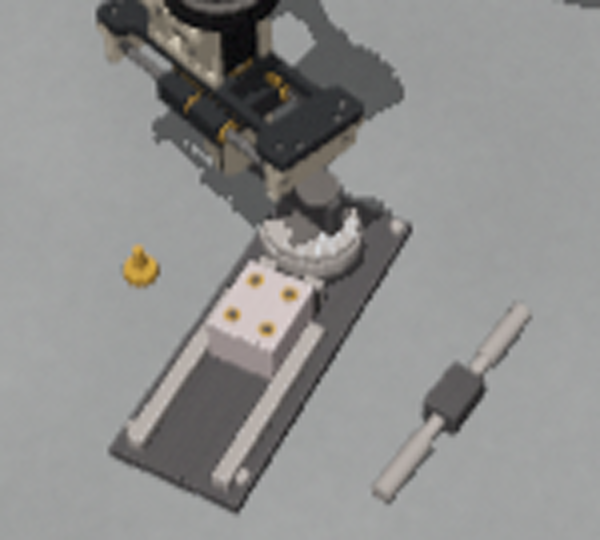

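The picture shows the carriage against the stop at about (260,315) and the hook rim swung over the bolt at about (310,250). The lever has turned towards the robot, and the screw and tap handle haven't moved. I'll continue slowly.

Scaled: 19.9 mm / 1000 = 0.0199, 16.4 mm / 1000 = 0.0164, 0.28 rad / 3.1416 = 0.0891.

```bash
echo '{"ticks": [[0, 0.0056, -0.001, 0, 0.0255], [0, 0.0128, -0.0016, 0, 0.0573], [0, 0.0164, -0.0017, 0, 0.0732], [0, 0.0199, -0.0016, 0, 0.0891], [0, 0.0199, -0.0016, 0, 0.0891]]}' | python3 shift.py; python3 arc.py 2.2 2.25 2.3 2.35 2.4 2.4
```

```text
time: 8.8
tool_pos: [489.8, 34.4, 238.2]
tcp_rot: [3.141, -0.0, 1.14]
contact_force: [0.1, -0.3, -0.5]
grip_width: 0.5
finger_force: 0.0
8.8 [489.8  34.4 238.2] F [ 0.14 -0.28 -0.51] M [-0.095  0.128 -0.028] push along tool x 0.2 torque cw 0.017 +Mz -0.028 yaw-q 2.196 r 0.0709 j6 0.34 err [ 0.7 -0.5]
2.25 3.5 -0.7 0.05
2.3 7.1 -1.2 0.1
2.35 10.6 -1.5 0.15
2.4 14.2 -1.7 0.2
2.4 14.2 -1.7 0.2
```

Scaled: 14.2 mm / 1000 = 0.0142, 10.6 mm / 1000 = 0.0106, 0.2 rad / 3.1416 = 0.0637.

```bash
echo '{"ticks": [[0, 0.0035, -0.0007, 0, 0.0159], [0, 0.0071, -0.0012, 0, 0.0318], [0, 0.0106, -0.0015, 0, 0.0477], [0, 0.0142, -0.0017, 0, 0.0637]]}' | python3 shift.py; python3 arc.py 2.4 2.45 2.5 2.55 2.6
```

```text
time: 9.3
tool_pos: [494.1, 47.8, 238.0]
tcp_rot: [3.142, -0.0, 0.939]
contact_force: [-1.0, -1.0, 0.1]
grip_width: 0.4
finger_force: 0.5
9.3 [494.1  47.8 238. ] F [-1.01 -1.04  0.07] M [-0.225  0.238 -0.029] push along tool x 1.43 torque cw 0.096 +Mz -0.029 yaw-q 2.397 r 0.0709 j6 0.57 err [ 0.6 -0.6]
2.45 3.5 -0.7 0.05
2.5 7.1 -1.2 0.1
2.55 10.6 -1.5 0.15
2.6 14.2 -1.7 0.2
```

Scaled: 10.6 mm / 1000 = 0.0106, 7.1 mm / 1000 = 0.0071, 0.15 rad / 3.1416 = 0.0477.

```bash
echo '{"ticks": [[0, 0.0035, -0.0007, 0, 0.0159], [0, 0.0071, -0.0012, 0, 0.0318], [0, 0.0106, -0.0015, 0, 0.0477]]}' | python3 shift.py; python3 arc.py 2.55
```

```text
time: 9.68
tool_pos: [498.9, 57.1, 238.0]
tcp_rot: [-3.141, 0.001, 0.789]
contact_force: [-2.8, -1.9, 1.9]
grip_width: 0.3
finger_force: 1.8
9.68 [498.9  57.1 238. ] F [-2.77 -1.93  1.94] M [-0.463  0.507 -0.025] push along tool x 3.32 torque cw 0.22 +Mz -0.025 yaw-q 2.547 r 0.071 j6 0.74 err [ 0.3 -0.8]
```

Scaled: 7.1 mm / 1000 = 0.0071, 5.3 mm / 1000 = 0.0053, 0.1 rad / 3.1416 = 0.0318.

```bash
echo '{"ticks": [[0, 0.0018, -0.0004, 0, 0.008], [0, 0.0035, -0.0007, 0, 0.0159], [0, 0.0053, -0.001, 0, 0.0239], [0, 0.0071, -0.0012, 0, 0.0318]]}' | python3 shift.py; python3 arc.py 2.65
```

```text
time: 10.18
tool_pos: [503.1, 63.2, 237.8]
tcp_rot: [-3.141, 0.001, 0.688]
contact_force: [-4.3, -4.3, 6.1]
grip_width: 0.7
finger_force: 3.2
10.18 [503.1  63.2 237.8] F [-4.26 -4.27  6.07] M [-0.78   0.845 -0.095] push along tool x 6.0 torque cw 0.425 +Mz -0.095 yaw-q 2.648 r 0.071 j6 0.86 err [ 0.4 -0.5]
```

Scaled: 5 mm / 1000 = 0.005, 3.5 mm / 1000 = 0.0035, 0.07 rad / 3.1416 = 0.0223.

```bash
echo '{"ticks": [[0, 0.0018, -0.0004, 0, 0.008], [0, 0.0035, -0.0007, 0, 0.0159], [0, 0.005, -0.0009, 0, 0.0223]]}' | python3 shift.py; python3 arc.py 2.72
```

```text
time: 10.55
tool_pos: [506.2, 66.9, 237.8]
tcp_rot: [-3.141, 0.002, 0.618]
contact_force: [-6.7, -4.9, 4.8]
grip_width: 0.2
finger_force: 4.0
10.55 [506.2  66.9 237.8] F [-6.73 -4.91  4.77] M [-0.903  1.019 -0.061] push along tool x 8.33 torque cw 0.58 +Mz -0.061 yaw-q 2.718 r 0.0711 j6 0.94 err [ 0.2 -0.6]
```

Scaled: 1.4 mm / 1000 = 0.0014, 0.8 mm / 1000 = 0.0008, 0.02 rad / 3.1416 = 0.0064.

```bash
echo '{"ticks": [[0, 0.0008, -0.0002, 0, 0.0032], [0, 0.0014, -0.0003, 0, 0.0064]]}' | python3 shift.py; python3 arc.py 2.74
```

```text
time: 10.8
tool_pos: [507.1, 68.0, 237.8]
tcp_rot: [-3.141, 0.002, 0.598]
contact_force: [-5.7, -5.4, 5.1]
grip_width: 0.8
finger_force: 3.7
10.8 [507.1  68.  237.8] F [-5.69 -5.41  5.06] M [-0.85   1.023 -0.032] push along tool x 7.75 torque cw 0.557 +Mz -0.032 yaw-q 2.737 r 0.0711 j6 0.96 err [ 0.2 -0.6]
```

Scaled: 2.1 mm / 1000 = 0.0021, 1 mm / 1000 = 0.001, 0.03 rad / 3.1416 = 0.0095.

```bash
echo '{"ticks": [[0, 0.001, -0.0002, 0, 0.0048], [0, 0.0021, -0.0004, 0, 0.0095]]}' | python3 shift.py; python3 arc.py 2.77
```

```text
time: 11.05
tool_pos: [508.6, 69.5, 237.7]
tcp_rot: [-3.141, 0.002, 0.568]
contact_force: [-5.6, -5.3, 6.3]
grip_width: 0.3
finger_force: 4.2
11.05 [508.6  69.5 237.7] F [-5.63 -5.32  6.35] M [-0.984  1.146 -0.085] push along tool x 7.61 torque cw 0.551 +Mz -0.085 yaw-q 2.768 r 0.0711 j6 0.99 err [ 0.2 -0.7]
```

```bash
for i in 1 2 3; do echo '{"ticks": [[0, 0, 0, 0, 0]]}' | python3 shift.py >/dev/null; python3 arc.py 2.77|cut -c1-150; done
```

```text
11.18 [508.7  69.6 237.7] F [-5.29 -3.63  3.72] M [-0.697  0.862 -0.171] push along tool x 6.41 torque cw 0.449 +Mz -0.171 yaw-q 2.767 r 0.0711 j6 0.9
11.3 [508.7  69.7 237.7] F [-4.15 -3.56  5.18] M [-0.685  0.841 -0.083] push along tool x 5.42 torque cw 0.388 +Mz -0.083 yaw-q 2.767 r 0.0711 j6 0.99
11.43 [508.7  69.7 237.7] F [-5.17 -4.3   4.98] M [-0.7   0.92 -0.08] push along tool x 6.67 torque cw 0.476 +Mz -0.08 yaw-q 2.767 r 0.0711 j6 0.99 er
```

Scaled: 0.7 mm / 1000 = 0.0007, -0.1 mm / 1000 = -0.0001, 0.01 rad / 3.1416 = 0.0032.

```bash
for i in 1 2; do echo '{"ticks": [[0, 0.0007, -0.0001, 0, 0.0032]]}' | python3 shift.py >/dev/null; python3 arc.py 2.79|cut -c1-150; done
```

```text
11.55 [509.1  70.1 237.7] F [-6.18 -3.96  5.33] M [-0.897  1.09  -0.071] push along tool x 7.34 torque cw 0.511 +Mz -0.071 yaw-q 2.777 r 0.0711 j6 1.0
11.68 [509.6  70.5 237.7] F [-6.55 -4.05  6.34] M [-0.825  1.086 -0.026] push along tool x 7.7 torque cw 0.535 +Mz -0.026 yaw-q 2.788 r 0.0711 j6 1.01
```

Scaled: 1.4 mm / 1000 = 0.0014, 0.7 mm / 1000 = 0.0007, 0.02 rad / 3.1416 = 0.0064.

```bash
for i in 1 2; do echo '{"ticks": [[0, 0.0007, -0.0001, 0, 0.0032], [0, 0.0014, -0.0002, 0, 0.0064]]}' | python3 shift.py >/dev/null; python3 arc.py 2.79|cut -c1-150; done
```

```text
11.93 [510.7  71.5 237.7] F [-6.29 -2.95  5.09] M [-0.686  1.11  -0.086] push along tool x 6.92 torque cw 0.47 +Mz -0.086 yaw-q 2.808 r 0.0711 j6 1.03
12.18 [511.6  72.4 237.7] F [-6.78 -3.93  5.4 ] M [-0.668  1.223 -0.096] push along tool x 7.84 torque cw 0.546 +Mz -0.096 yaw-q 2.827 r 0.0711 j6 1.0
```

Scaled: 2.1 mm / 1000 = 0.0021, 1 mm / 1000 = 0.001, 0.03 rad / 3.1416 = 0.0095.

```bash
for i in 1 2; do echo '{"ticks": [[0, 0.001, -0.0002, 0, 0.0048], [0, 0.0021, -0.0003, 0, 0.0095]]}' | python3 shift.py >/dev/null; python3 arc.py 2.79|cut -c1-150; done
```

```text
12.43 [513.2  73.7 237.7] F [-7.48 -3.74  5.94] M [-0.627  1.342  0.061] push along tool x 8.37 torque cw 0.578 +Mz 0.061 yaw-q 2.857 r 0.0711 j6 1.09
12.68 [514.8  75.  237.6] F [-8.11 -2.92  6.91] M [-0.546  1.399  0.097] push along tool x 8.57 torque cw 0.58 +Mz 0.097 yaw-q 2.887 r 0.0711 j6 1.12
```

Torque is about 0.6 N m, which is firmly tight. I'll back off and check.

Scaled: -160 mm / 1000 = -0.16, -110 mm / 1000 = -0.11.

```bash
echo '{"ticks": [[0, -0.008, 0, 0, 0], [0, -0.025, 0, 0, 0], [0, -0.025, 0, -0.05, 0], [0, -0.05, 0, -0.11, 0], [0, -0.09, 0, -0.16, 0]]}' | python3 shift.py; echo '{"ticks": [[0, -0.05, 0, 0, 0], [0, -0.08, 0, 0, 0], [0, -0.08, 0, 0, 0]]}' | python3 shift.py
python3 - <<'E'
from plant import bot, eyes, status
import cv2
a=eyes.capture("scene")["color"][150:285,170:320,::-1];cv2.imwrite("pics/s5.png",cv2.resize(a,None,fx=4,fy=4,interpolation=cv2.INTER_CUBIC))
E
```

```text
time: 13.3
tool_pos: [436.9, 36.9, 396.6]
tcp_rot: [3.14, -0.003, 0.45]
contact_force: [0.9, -0.3, 0.4]
grip_width: 0.6
finger_force: 0.0
time: 13.68
tool_pos: [363.6, 2.0, 395.0]
tcp_rot: [3.141, -0.002, 0.447]
contact_force: [0.2, 0.7, -0.9]
grip_width: 0.7
finger_force: 0.0
```

View pics/s5.png

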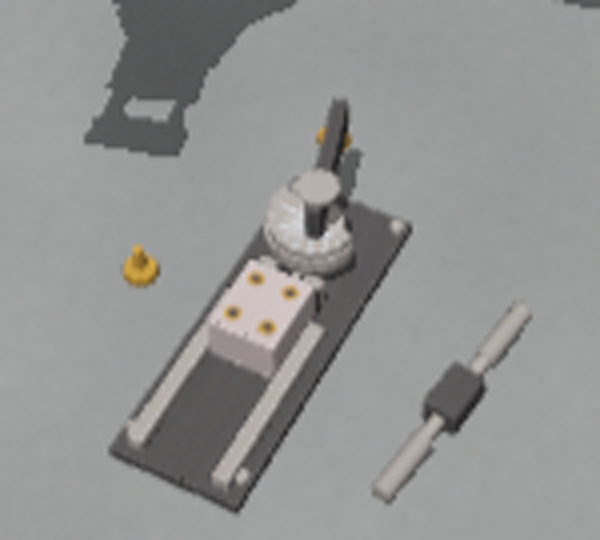

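The lever has turned to about 2.85 rad, from the hub at (315,185) to its tip at (340,100). The carriage is seated straight against the stop and the bystanders are in place. I'll hand it in.

```bash
python3 -c "
from plant import bot, eyes, status
print(bot.close_job())"
```

```text
the job is handed in; nothing more can be done
None
```

I pushed the carriage onto the stop and turned the cam lock to about 2.9 rad, stopping at about 8.6 N (roughly 0.6 N m); the arm is clear, the bystanders I could see in the last picture look unmoved, and the job is handed in with no verdict returned.

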